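# Hand out a craft set: load the top tray and peel it off the stack

### The arm

A 6-joint arm with a two-finger parallel gripper is mounted at the origin on the work surface. World frame = base frame: x ahead of the robot, y to its left, z up, the work surface at z = 0. Lengths are in m, angles in rad, forces in N, time in s.
With the tool pointing down it reaches from about 0.325 to 0.9 m from the base axis. Payload 6.1 kg.
Tool frame: the origin (TCP) lies on the centre line of the jaws, within the pads' length; the fingertips stand 14 mm ahead of it and the grasp point (between the pads) lies 5 mm behind it; x points along the fingers, y is the direction in which the jaws open and shut, and the axes are right-handed (so a half turn about x gives the same grasp; the last joint's range is limited). The gripper opens to 85 mm and grips with 20 to 120 N. Pads are 22 mm wide; open, the fingers measure 114 mm over their backs; the gripper's body (76 mm by 85 mm) begins 54 mm behind the grasp point. The pads swing forward as they close: fully open they stand 13 mm farther back than shut.
Start: joints at [-1.253, 0.22, 1.526, -0, 1.395, -0.126], TCP at [0.268, -0.564, 0.245] pointing down, gripper open.
Joint ranges: [-2.98, 2.98], [-0.91, 2.08], [0.09, 2.57], [-1.24, 4.39], [0.2, 2.65], [-2.68, 2.68]. Speed limits (rad/s): [2.57, 2.57, 3.01, 3.14, 3.14, 3.14].

### API

Orientations are given as a unit quaternion [x, y, z, w].
In Python, from bench import r gives the robot as it stands.
- The arm moves only by the tool play_rows, never from a script. Its argument "motion" is a list of rows, each a list of 7 numbers: the turn, a rotation vector about the tool's x, y, z normalised to -1 to 1, where 1 is 180 degrees, then the shift along the tool's x, y, z normalised to -1 to 1, where 1 is 0.1 m, then the closure, from -1 (fully open) to 1 (shut). In form: [[ax, ay, az, dx, dy, dz, fingers], ...]. A call has 1 to 20 rows; each row is the pose to reach, as a shift and turn from the pose measured when the call began, along the tool's axes at that moment, turning the shorter way round; what a row does not reach only later rows make up. A row lasts 1/12 s, in which the tool goes at most 41.7 mm and 7.16 degrees, less where a joint would pass 70% of its speed; a pose out of reach is approached as far as the arm can. A call with a number of a shift or a turn outside -1 to 1 is refused whole. A call with a gripper value outside its range is refused whole. The fingers move at their own pace and stop on an object; "grip_force" is the grip in N (left out, the last holds). Time passes only in rows, so rows that repeat a pose let the fingers close. It gives the time, the measured TCP pose, the force and the opening at its end, in the units of the state.
- r.state(): the state, without advancing time (a new reading comes with each control period).
- r.read_camera(name): name is "side" or "top"; returns the picture (480x640x3 uint8, red, green, blue); there is no depth.
- r.camera_params(name): a dict with "vfov" (degrees; the focal length in pixels is half the picture's height over the tangent of half this angle, whatever the lens; pixels are square), "cx", "cy" (the principal point, pixels), "dist_coeffs" ([k1, k2, p1, p2, k3] as OpenCV has them; the pictures are not rectified), "cam_to_world" (4x4, takes a point from camera to world coordinates). Camera axes: x right, y down, z forward; pixel columns grow to the right and rows downward; lengths in m; the calibration is good to about 2 mm. A picture is of the moment at which its call begins. camera_params takes no time and is no camera call.
- r.hand_in(): hands the job in, once; it reports no verdict.
The state is a dict: "clock": time; "qpos": joint angles; "qd": joint speeds; "joint_torque": joint torques, N m; "ee_pos": TCP position; "tcp_rot": TCP orientation; "wrist_force": force on the tool from outside, world axes, zero at the start; "wrist_torque": the same for the moment, N m; "grip_width": opening from 0.0 (shut) to 1.0 (fully open).
Only numpy, scipy, OpenCV 4.12 (cv2) and the standard library are available. Lean on these libraries where they do the work, as an engineer would, in place of code of your own. Each camera call takes 0.05 s, during which the arm holds its last target.

### The job

Lay the solid round wooden disc flat in the top tray of the cardboard tray stack and let it go. Then peel that tray off the sticky stack by its finger tab: raise the tab corner first while the opposite corner stays down in the nest, and only then lift it away, leaving the lower trays standing where they are. Finish still holding the tray level by its tab, the disc in it, about 15 cm above the middle of the black writing board, and leave the other things on the table alone.

Things in the scene. Friction and masses are not known exactly. Their poses are not given: they have to be found in the camera images.
- disc_center (a point): Centre of the wooden disc: solid, round, 50 mm across, 8 mm thick, about 20 g, lying flat on the table (this point is 4 mm above its underside). A square tile and a ring of the same wood and size lie near it in changing order, about 10 cm apart in a row.
- tray_center (a point): Centre of the top tray, 15 mm above its underside; tray axes: x along its length, y its width, z up. Cardboard, about 110 g, 30 mm high, floor 4 mm thick, inside 160 x 120 mm (x, y), walls' outside 168 x 128 mm, flat rim flange out to 194 x 154 mm. It starts nested in the stack: underside 34 mm, rim top 64 mm above the table.
- tray: The same top tray, origin at the centre of its underside, same axes.
- tray_tab (a point): Middle of the finger tab, an upright plate at the tray's +x, -y corner, at (82, -65, 47) mm from the centre of the tray's underside; tray axes. It rises 34 mm above the rim (this point half-way), 30 mm wide, 12 mm thick. Thin direction: the tray's diagonal, -0.67 rad (clockwise from above) from its x axis; pinch from above along it, one finger inside the tray, one outside.
- tray_heel (a point): Bottom corner of the tray opposite the tab, at (-84, 64, 0) mm from the centre of its underside: the tray tips about it when the tab is raised (tab 230 mm away, level distance). It is still down while less than 8 mm higher than at the start.
- stack: Lower trays, nested as one loose piece, 0.75 kg, 194 x 154 mm, 50 mm high, origin under the centre, axes as the top tray's at the start. The top tray sits 16 mm deep with 4 mm play all round; sprung cork pads low on the long sides, near the -x end, grip its walls with 8 to 12 N, so a straight pull brings the stack along. Tipping the tray 0.2 rad about the heel frees it.
- board: Black flat writing board, 260 x 220 mm, 10 mm thick at its frame, fixed flat on the table, origin at the centre of its underside.
- tile_center (a point): Bystander: centre of a square wooden tile 50 x 50 x 8 mm, flat on the table.
- ring_center (a point): Bystander: centre of a wooden ring 50 mm across with a 26 mm hole, 8 mm thick, flat on the table.
- cup: Bystander: paper cup 76 mm across, 90 mm high, origin under its centre.
- eraser: Bystander: grey board eraser 110 x 50 x 28 mm, origin under its centre.
- marker_a: Bystander: marker pen 140 mm long, 16 mm thick, lying, origin under its middle.
- marker_b: Bystander: another such marker pen.
- penbox: Bystander: open cardboard box of pens 150 x 100 x 55 mm, pens up to 70 mm, origin under its centre.
Mind the look-alikes: they are no part of the job. What is shaped like the part that bears disc_center but grey or turquoise is not meant.

How it is judged:
On the way, in this order (a step that is already met when the one before it is completed fails the run):
1. the disc lies flat in the top tray, let go, the tray still nested (x of disc_center in the frame of tray between -0.062 and 0.062 m and y of disc_center in the frame of tray between -0.045 and 0.045 m and z of disc_center in the frame of tray between 0.003 and 0.013 m and angle between the z axis of disc_center and the z axis of tray, either way round below 0.15 rad and contact force between the fingers and disc below 0.05 N and z of tray in the frame of stack below 0.04 m), for 0.2 s.
2. the tab corner is raised (tray tipped over 0.12 rad) while the opposite corner is still down in the nest and the lower trays stand (angle between tray's own z axis and vertical above 0.12 rad and z of tray_tab in the frame of stack above 0.101 m and z of tray_heel in the frame of stack below 0.042 m and height (world z) of stack below 0.006 m and contact force between the fingers and tray above 0.5 N), for 0.1 s.
At the end, for the whole second after the job is handed in: The fingers hold the tray by its tab, at rest, level within 0.2 rad, its underside 10 to 22 cm above the table and its centre within 7 cm (level distance) of the board's centre; the disc lies flat inside it; the lower trays stand flat on the table within 4 cm of where they were (x of disc_center in the frame of tray between -0.062 and 0.062 m and y of disc_center in the frame of tray between -0.045 and 0.045 m and z of disc_center in the frame of tray between 0.003 and 0.013 m and contact force between the fingers and tray above 1 N and height (world z) of tray between 0.1 and 0.22 m and angle between tray's own z axis and vertical below 0.2 rad and horizontal distance between tray_center and board below 0.07 m and horizontal distance between tray_tab and the grasp point below 0.045 m and linear speed of tray below 0.03 m/s and contact force between tray and stack below 0.05 N and height (world z) of stack below 0.004 m and angle between stack's own z axis and vertical below 0.05 rad and distance of stack from where it was at the start of the episode below 0.04 m); the arm keeps its last pose, push and grip.
It fails at once if the lower trays are shoved over 5 cm, lifted 2 cm or tipped over 0.15 rad (distance of stack from where it was at the start of the episode above 0.05 m or height (world z) of stack above 0.02 m or angle between stack's own z axis and vertical above 0.15 rad).
It fails at once if the disc is dropped from more than about 4 cm or thrown (contact force between each of the fingers, tray and disc below 0.01 N and linear speed of disc above 0.9 m/s).
It fails at once if a bystander (tile, ring, cup, eraser, markers, pen box) is moved over 4 cm (distance of any of tile_center, ring_center, cup, eraser, marker_a, marker_b, penbox from where it was at the start of the episode above 0.04 m).
It also fails if it takes over 58 s, if anything falls off the work surface, if the arm or the gripper's body presses on something with over 40 N, if the wrist force passes 120 N, or if a joint passes its speed limit or range.

## Working session

There is one attempt and no reset: what is moved stays moved. The work goes in short steps, Python scripts to look and compute and a tool call to move; the robot and the scene stay as the last step left them, time stands still between calls to the robot, and variables do not carry over. Pictures are saved under pics/ and viewed, and the job is handed in when it is done.

Besides the shell and the picture viewer there is one more tool, called after ">>>" in YAML: its name, and indented under it one key for each argument. play_rows: Moves the arm, as the interface text tells. Its arguments: {"type":"object","properties":{"motion":{"type":"array"},"grip_force":{"type":"number"}},"required":["motion"]}

```bash
mkdir -p pics; ls
python3 - <<'E'
from bench import r
import cv2
for n in("top","side"):
    im=r.read_camera(n); cv2.imwrite(f"pics/{n}0.png",im[:,:,::-1]); print(r.camera_params(n))
print(r.state())
E
```

```text
pics
{'vfov': 53.843215194333304, 'cx': 327.7953189167221, 'cy': 238.66766155970623, 'dist_coeffs': array([-0.02967645,  0.        ,  0.        ,  0.        ,  0.        ]), 'cam_to_world': array([[-0.02595075, -0.99634375,  0.08139831,  0.42069049],
       [-0.99954635,  0.02710662,  0.01312712, -0.07998212],
       [-0.01528556, -0.08102073, -0.9965952 ,  1.20010866],
       [ 0.        ,  0.        ,  0.        ,  1.        ]])}
{'vfov': 45.109537974745024, 'cx': 318.69837633879644, 'cy': 247.57644405910338, 'dist_coeffs': array([-0.13387201,  0.        ,  0.        ,  0.        ,  0.        ]), 'cam_to_world': array([[-0.92797374, -0.20965147,  0.30807629,  0.11501664],
       [-0.37229063,  0.55765903, -0.74190033,  0.97584538],
       [-0.01626103, -0.80315794, -0.59554421,  0.88788621],
       [ 0.        ,  0.        ,  0.        ,  1.        ]])}
{'clock': 0.1, 'qpos': array([-1.25305763e+00,  2.21141244e-01,  1.52750893e+00, -3.68401590e-05,
        1.39470724e+00, -1.26101911e-01]), 'qd': array([-0.00158854, -0.0002672 , -0.00210515,  0.00045379,  0.00116713,
        0.00014585]), 'joint_torque': array([ 4.73940090e-04, -4.98244715e+01, -3.90546513e+01,  4.46022440e-06,
        5.69320342e-03,  1.19346291e-05]), 'ee_pos': array([ 0.26820052, -0.56394465,  0.24430587]), 'tcp_rot': array([-0.68969288, -0.15625852,  0.68983779, -0.15501882]), 'wrist_force': array([-0.01260095, -0.14713693, -0.72115863]), 'wrist_torque': array([-0.00982167, -0.01417518, -0.00442748]), 'grip_width': 0.995421666496299}
```

View pics/top0.png

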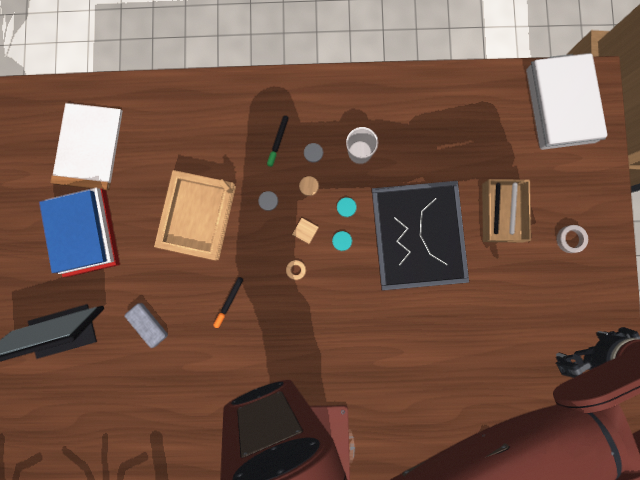

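View pics/side0.png

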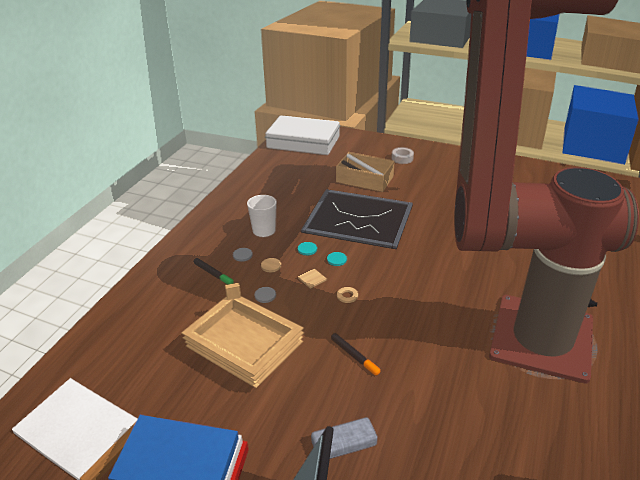

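The wooden disc is at top (309,186), the tile at (305,230) and the ring at (297,270). The tray stack is around (195,215), with its tab near (229,185). The board is around (421,236). I'll zoom in for accuracy.

Run:
```python
import cv2
a=cv2.imread("pics/top0.png")
cv2.imwrite("pics/z1.png",cv2.resize(a[160:270,145:250],None,fx=5.4,fy=5.4,interpolation=cv2.INTER_CUBIC))
b=cv2.imread("pics/side0.png")
cv2.imwrite("pics/z2.png",cv2.resize(b[270:390,170:320],None,fx=5,fy=5,interpolation=cv2.INTER_CUBIC))
```

```text
(no output)
```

View pics/z1.png

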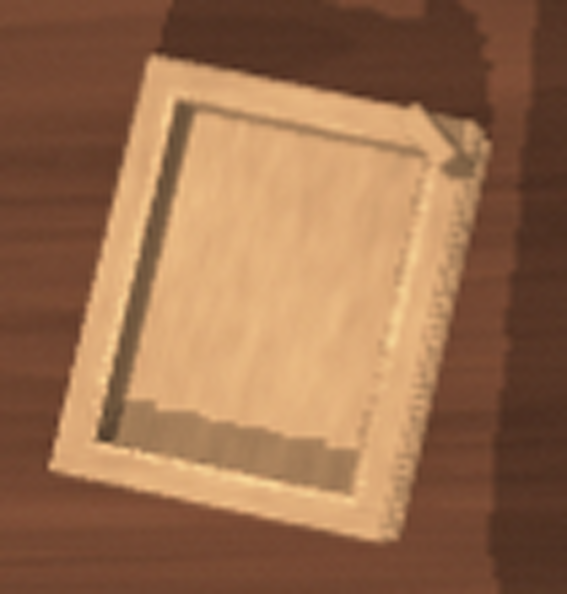

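View pics/z2.png

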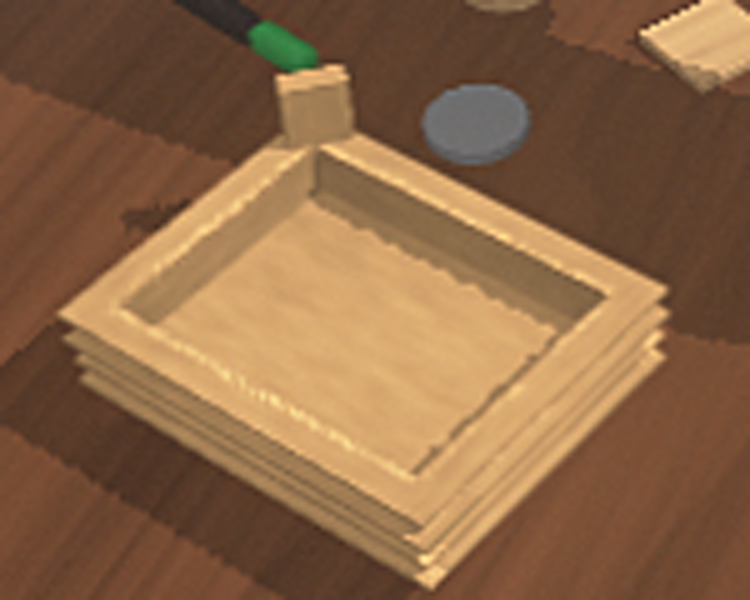

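```bash
cat > h.py <<'E'
import numpy as np, cv2
from bench import r
def K(n):
    p=r.camera_params(n); f=240/np.tan(np.radians(p['vfov'])/2)
    return np.array([[f,0,p['cx']],[0,f,p['cy']],[0,0,1]]),p['dist_coeffs'],p['cam_to_world']
def ray(n,uv,z):
    k,d,T=K(n); u=cv2.undistortPoints(np.array([[uv]],float),k,d)[0,0]
    v=T[:3,:3]@np.array([u[0],u[1],1]); o=T[:3,3]; return o+v*(z-o[2])/v[2]
def proj(n,P):
    k,d,T=K(n); R=T[:3,:3].T; t=-R@T[:3,3]
    return cv2.projectPoints(np.array(P,float).reshape(-1,1,3),cv2.Rodrigues(R)[0],t,k,d)[0][:,0]
E
python3 - <<'E'
from h import *
from scipy.optimize import least_squares
def comp(im,n,seed,tol=28):
    h=cv2.floodFill(im.copy(),(m:=np.zeros((482,642),np.uint8)),seed,0,(tol,)*3,(tol,)*3,cv2.FLOODFILL_FIXED_RANGE|(255<<8))
    ys,xs=np.where(m[1:-1,1:-1]>0); return xs.mean(),ys.mean(),len(xs),xs.min(),xs.max(),ys.min(),ys.max()
t=cv2.imread("pics/top0.png"); s=cv2.imread("pics/side0.png")
for nm,im,n,sd in [("disc","t","top",(309,186)),("disc","s","side",(271,265)),("tile","t","top",(305,230)),("ring","t","top",(289,270)),("grey","t","top",(313,152)),("grey2","t","top",(268,200)),("tq","t","top",(346,207)),("tq2","t","top",(342,241))]:
    c=comp(t if im=="t" else s,n,sd); print(nm,n,np.round(c,1),ray(n,c[:2],.008).round(4))
obs=[("top",(-97,77,30),0),]
z=lambda u,v:(145+(u+.5)/5.4-.5,160+(v+.5)/5.4-.5)
y=lambda u,v:(170+(u+.5)/5-.5,270+(v+.5)/5-.5)
O=[("top",(97,77,30),z(150,57)),("top",(-97,77,30),z(50,468)),("top",(-97,-77,30),z(386,540)),
("side",(97,77,30),y(60,315)),("side",(-97,77,30),y(424,522)) ,("side",(-97,-77,30),y(670,290)),
("top",(80,60,4+0),z(182,104)) ,]
# axis check; tab top centre
O=O[:-1]
def f(p,O=O):
    c,sn=np.cos(p[2]),np.sin(p[2]);e=[]
    for n,P,uv in O:
        w=[p[0]+c*P[0]/1e3-sn*P[1]/1e3,p[1]+sn*P[0]/1e3+c*P[1]/1e3,.034+P[2]/1e3]
        e.append(proj(n,w)[0]-uv)
    return np.ravel(e)
q=least_squares(f,[.45,.2,-.2],loss='soft_l1'); print(q.x,f(q.x).reshape(-1,2).round(1))
for uv in[(373,188),(458,183),(468,280),(383,290)]: print(ray("top",uv,.01).round(4))
# tab
c,sn=np.cos(q.x[2]),np.sin(q.x[2]); R=np.array([[c,-sn],[sn,c]])
tab=q.x[:2]+R@[.082,-.065]; print("tab",tab)
for n in("top","side"):
    a=-.67+np.pi/2; L=[]
    for sgn in(-1,1):
      for th in(-6,6):
        d=np.array([np.cos(a),np.sin(a)])*.015*sgn+np.array([np.cos(-.67),np.sin(-.67)])*th/1e3
        w=q.x[:2]+R@(np.array([.082,-.065])+d); L.append(proj(n,[*w,.034+.064])[0].round(1))
    print(n,L)
E
```

```text
disc top [308.6 185.4 269.  300.  317.  177.  194. ] [ 0.656  -0.0186  0.008 ]
disc side [270.5 263.7 191.  261.  280.  258.  270. ] [ 0.6569 -0.0161  0.008 ]
tile top [305.4 230.2 331.  296.  317.  218.  242. ] [ 0.5411 -0.0082  0.008 ]
ring top [289.8 269.1  78.  286.  294.  261.  278. ] [0.4436 0.0336 0.008 ]
grey top [312.8 152.  282.  304.  322.  143.  161. ] [ 0.7427 -0.0316  0.008 ]
grey2 top [267.6 200.4 280.  259.  277.  192.  209. ] [0.6203 0.0869 0.008 ]
tq top [346.1 206.7 272.  337.  355.  198.  216. ] [ 0.5984 -0.1129  0.008 ]
tq2 top [341.7 240.5 270.  333.  350.  232.  249. ] [ 0.5124 -0.0992  0.008 ]
[ 0.58222255  0.26161449 -0.2331132 ] [[-0.3 -0.5]
 [-0.2  0.3]
 [-1.2  0.1]
 [ 0.1 -0.6]
 [ 0.3  0. ]
 [-0.  -1.3]]
[ 0.6442 -0.1828  0.01  ]
[ 0.6511 -0.3996  0.01  ]
[ 0.4045 -0.4127  0.01  ]
[ 0.3853 -0.199   0.01  ]
tab [0.64698912 0.17942999]
top [array([225.2, 190.7]), array([229.1, 187.5]), array([217.3, 181.1]), array([221.3, 177.9])]
side [array([239.5, 285. ]), array([238.5, 281.5]), array([225.6, 287.7]), array([224.7, 284.2])]
```

```bash
cat >> h.py <<'E'
from scipy.spatial.transform import Rotation as Ro
def tgt(yaw,tilt=0):
    # tool x down, tool y at world yaw
    y=np.array([np.cos(yaw),np.sin(yaw),0]);x=np.array([0,0,-1.]);z=np.cross(x,y)
    return Ro.from_matrix(np.c_[x,y,z])
def plan(p,R):
    s=r.state();C=Ro.from_quat(s['tcp_rot'])
    d=(C.inv().apply(np.array(p)-s['ee_pos']))/.1; a=(C.inv()*R).as_rotvec()/np.pi
    print("turn",a.round(4),"deg",np.degrees(np.linalg.norm(a)*np.pi).round(1),"shift",d.round(4),"dist",np.linalg.norm(d).round(3))
def st():
    s=r.state();C=Ro.from_quat(s['tcp_rot']).as_matrix()
    print(round(s['clock'],2),"p",s['ee_pos'].round(4),"x",C[:,0].round(3),"yawy",np.arctan2(C[1,1],C[0,1]).round(3),"q",s['qpos'].round(2),"F",s['wrist_force'].round(2),"M",s['wrist_torque'].round(2),"g",round(s['grip_width'],3))
E
python3 - <<'E'
from h import *
st()
for y in(-.233,2.909):plan([.656,-.0175,.2],tgt(y))
E
```

```text
0.1 p [ 0.2682 -0.5639  0.2443] x [-0.001  0.002 -1.   ] yawy -1.127 q [-1.25  0.22  1.53 -0.    1.39 -0.13] F [-0.01 -0.15 -0.72] M [-0.01 -0.01 -0.  ] g 0.995
turn [-0.2846 -0.0003  0.0005] deg 51.2 shift [ 0.4499 -3.2689 -5.8487] dist 6.715
turn [7.153e-01 6.000e-04 4.000e-04] deg 128.8 shift [ 0.4499 -3.2689 -5.8487] dist 6.715
```

>>> play_rows:
  motion:
    - [-0.285, 0, 0, 0, -0.56, -1, -0.5]
    - [-0.285, 0, 0, 0, -0.56, -1, -0.5]
    - [-0.285, 0, 0, 0, -0.56, -1, -0.5]
    - [-0.285, 0, 0, 0, -0.56, -1, -0.5]
    - [-0.285, 0, 0, 0, -0.56, -1, -0.5]
    - [-0.285, 0, 0, 0, -0.56, -1, -0.5]
    - [-0.285, 0, 0, 0, -0.56, -1, -0.5]
    - [-0.285, 0, 0, 0, -0.56, -1, -0.5]
    - [-0.285, 0, 0, 0, -0.56, -1, -0.5]

```text
clock: 0.85
ee_pos: [0.3344, -0.4702, 0.244]
tcp_rot: [0.555, 0.439, -0.555, 0.437]
wrist_force: [-0.9, -0.7, -0.5]
grip_width: 0.753
```

Run:
```python
from h import *
st();plan([.656,-.0175,.2],tgt(-.233))
```

```text
0.85 p [ 0.3344 -0.4702  0.244 ] x [-0.001  0.002 -1.   ] yawy -0.234 q [-1.09  0.11  1.65  0.    1.38 -0.86] F [-0.92 -0.68 -0.52] M [0.03 0.01 0.01] g 0.753
turn [-0.0002 -0.0007  0.0005] deg 0.2 shift [ 0.4479  2.081  -5.1478] dist 5.571
```

>>> play_rows:
  motion:
    - [0, 0, 0, 0, 0.4, -1, -0.5]
    - [0, 0, 0, 0, 0.4, -1, -0.5]
    - [0, 0, 0, 0, 0.4, -1, -0.5]
    - [0, 0, 0, 0, 0.4, -1, -0.5]

```text
clock: 1.18
ee_pos: [0.3986, -0.3786, 0.2439]
tcp_rot: [0.556, 0.44, -0.554, 0.437]
wrist_force: [0.1, -0.1, 0.3]
grip_width: 0.75
```

>>> play_rows:
  motion:
    - [0, 0, 0, 0, 0.4, -1, -0.5]
    - [0, 0, 0, 0, 0.4, -1, -0.5]
    - [0, 0, 0, 0, 0.4, -1, -0.5]
    - [0, 0, 0, 0, 0.4, -1, -0.5]

```text
clock: 1.52
ee_pos: [0.4627, -0.2871, 0.2442]
tcp_rot: [0.556, 0.44, -0.553, 0.437]
wrist_force: [0.2, 0.3, -0.8]
grip_width: 0.748
```

>>> play_rows:
  motion:
    - [0, 0, 0, 0, 0.4, -1, -0.5]
    - [0, 0, 0, 0, 0.4, -1, -0.5]
    - [0, 0, 0, 0, 0.4, -1, -0.5]
    - [0, 0, 0, 0, 0.4, -1, -0.5]

```text
clock: 1.85
ee_pos: [0.5267, -0.196, 0.2448]
tcp_rot: [0.557, 0.44, -0.552, 0.437]
wrist_force: [0.3, -0.2, -0.2]
grip_width: 0.753
```

>>> play_rows:
  motion:
    - [0, 0, 0, 0.2, 0.4, -1, -0.5]
    - [0, 0, 0, 0.2, 0.4, -1, -0.5]
    - [0, 0, 0, 0.2, 0.4, -1, -0.5]
    - [0, 0, 0, 0.2, 0.4, -1, -0.5]

```text
clock: 2.18
ee_pos: [0.5899, -0.1048, 0.2239]
tcp_rot: [0.557, 0.441, -0.552, 0.437]
wrist_force: [-1.0, -0.3, -0.0]
grip_width: 0.749
```

>>> play_rows:
  motion:
    - [0, 0, 0, 0.2, 0.4, -1, -0.5]
    - [0, 0, 0, 0.2, 0.4, -1, -0.5]
    - [0, 0, 0, 0.2, 0.4, -1, -0.5]
    - [0, 0, 0, 0.2, 0.4, -1, -0.5]

```text
clock: 2.52
ee_pos: [0.6529, -0.0138, 0.2029]
tcp_rot: [0.556, 0.442, -0.552, 0.436]
wrist_force: [0.0, -0.4, -0.2]
grip_width: 0.749
```

Run:
```python
from h import *
st();plan([.656,-.0175,.11],tgt(-.233))
```

```text
2.52 p [ 0.6529 -0.0138  0.2029] x [-0.001  0.011 -1.   ] yawy -0.23 q [-0.15  0.32  1.49  0.01  1.34  0.08] F [ 0.02 -0.39 -0.17] M [0.01 0.02 0.06] g 0.749
turn [ 0.0008 -0.0033  0.001 ] deg 0.6 shift [0.9283 0.0409 0.0386] dist 0.93
```

>>> play_rows:
  motion:
    - [0.001, -0.0033, 0.001, 0.93, 0.041, 0.039, -0.5]
    - [0.001, -0.0033, 0.001, 0.93, 0.041, 0.039, -0.5]
    - [0.001, -0.0033, 0.001, 0.93, 0.041, 0.039, -0.5]
    - [0.001, -0.0033, 0.001, 0.93, 0.041, 0.039, -0.5]
    - [0.001, -0.0033, 0.001, 0.93, 0.041, 0.039, -0.5]

```text
clock: 2.93
ee_pos: [0.6556, -0.0189, 0.11]
tcp_rot: [-0.555, -0.438, 0.556, -0.438]
wrist_force: [0.0, -0.3, 0.0]
grip_width: 0.754
```

Run:
```python
from h import *
st();plan([.656,-.0175,.013],tgt(-.233))
s=r.read_camera("side");p=proj("side",[.656,-.0175,.05])[0].astype(int);print(p)
print(proj("side",[r.state()['ee_pos']]),proj("side",[.656,-.0175,.004]))
cv2.imwrite("pics/a1.png",cv2.resize(s[160:310,190:350,::-1],None,fx=4,fy=4,interpolation=cv2.INTER_CUBIC))
```

```text
2.93 p [ 0.6556 -0.0189  0.11  ] x [-0.001 -0.    -1.   ] yawy -0.235 q [-0.15  0.41  1.55 -0.    1.18  0.09] F [ 0.04 -0.27  0.05] M [ 0.05 -0.01  0.02] g 0.754
turn [-0.0008  0.0001  0.0004] deg 0.2 shift [ 0.9696  0.0015 -0.0148] dist 0.97
[269 249]
[[268.00101407 228.51238667]] [[271.13317261 264.74619113]]
```

View pics/a1.png

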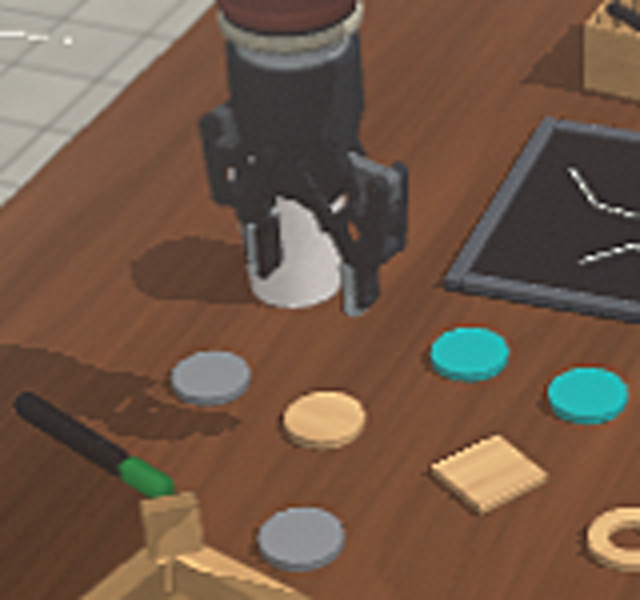

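The picture shows the fingertips at px ≈(257,229) and (279,237), straddling the line down to the disc at (271,264). The tips sit about 12 mm below the TCP. Next I descend to TCP z≈0.0145.

>>> play_rows:
  motion:
    - [0, 0, 0, 0.4, 0, -0.015, -0.5]
    - [0, 0, 0, 0.75, 0, -0.015, -0.5]
    - [0, 0, 0, 0.9, 0, -0.015, -0.5]
    - [0, 0, 0, 0.955, 0, -0.015, -0.5]
    - [0, 0, 0, 0.955, 0, -0.015, -0.5]

```text
clock: 3.4
ee_pos: [0.6577, -0.0178, 0.0168]
tcp_rot: [0.556, 0.437, -0.555, 0.438]
wrist_force: [-0.6, -0.2, 0.6]
grip_width: 0.749
```

>>> play_rows:
  motion:
    - [0, 0, 0, 0, 0, 0, -0.2]
    - [0, 0, 0, 0, 0, 0, 0]
    - [0, 0, 0, 0, 0, 0, 0.2]
    - [0, 0, 0, 0, 0, 0, 0.2]
    - [0, 0, 0, 0, 0, 0, 0.2]
    - [0, 0, 0, 0, 0, 0, 0.2]
  grip_force: 30

```text
clock: 3.9
ee_pos: [0.6595, -0.0177, 0.0212]
tcp_rot: [0.556, 0.437, -0.554, 0.439]
wrist_force: [-5.9, 0.9, 10.2]
grip_width: 0.403
```

Run:
```python
from h import *
st()
```

```text
3.9 p [ 0.6595 -0.0177  0.0212] x [ 0.005 -0.001 -1.   ] yawy -0.235 q [-0.15  0.53  1.57 -0.    1.03  0.09] F [-5.93  0.94 10.23] M [ 0.24  1.21 -0.01] g 0.403
```

>>> play_rows:
  motion:
    - [0, 0, 0, -0.1, 0, 0, -0.3]
    - [0, 0, 0, -0.25, 0, 0, -0.5]
    - [0, 0, 0, -0.25, 0, 0, -0.5]
    - [0, 0, 0, -0.25, 0, 0, -0.5]

```text
clock: 4.23
ee_pos: [0.6617, -0.0181, 0.0496]
tcp_rot: [0.558, 0.435, -0.553, 0.441]
wrist_force: [0.5, 0.9, 0.0]
grip_width: 0.756
```

Run:
```python
from h import *
st()
s=r.read_camera("side")
cv2.imwrite("pics/a2.png",cv2.resize(s[190:310,210:330,::-1],None,fx=5,fy=5,interpolation=cv2.INTER_CUBIC))
t=r.read_camera("top")
cv2.imwrite("pics/a3.png",cv2.resize(t[140:240,260:360,::-1],None,fx=5,fy=5,interpolation=cv2.INTER_CUBIC))
```

```text
4.23 p [ 0.6617 -0.0181  0.0496] x [ 0.011 -0.002 -1.   ] yawy -0.235 q [-0.15  0.49  1.57 -0.    1.07  0.09] F [0.46 0.87 0.01] M [-0.01  0.   -0.03] g 0.756
```

View pics/a2.png

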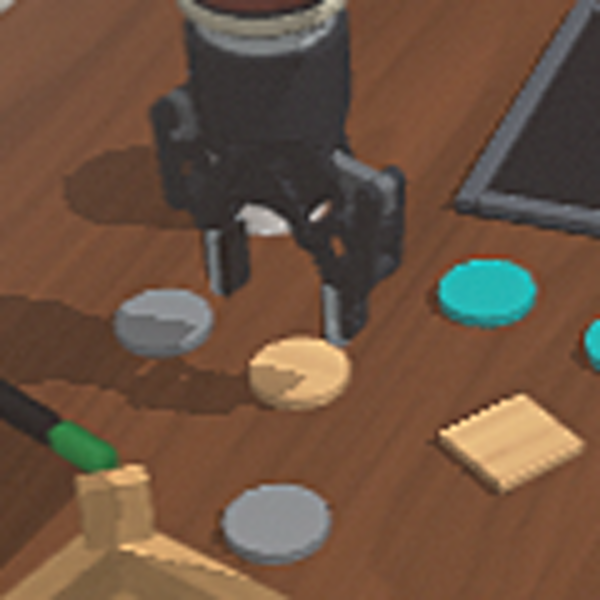

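View pics/a3.png

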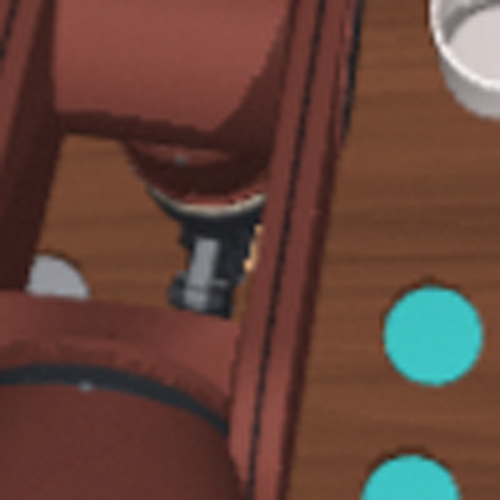

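The jaws closed above the disc: opening 34 mm, fingers skimming over its top. The disc is still at about the same place in the side picture, (270,264.6). I'll go lower.

```bash
python3 - <<'E'
from h import *
s=r.read_camera("side")
z=s[255:275,258:284].astype(int); 
m=((s[:,:,0].astype(int)-s[:,:,2]>50)&(s[:,:,0]>125)).astype(np.uint8)
n,l,stt,c=cv2.connectedComponentsWithStats(m)
for i in range(1,n):
    if stt[i,4]>60 and 230<c[i][0]<330 and 230<c[i][1]<310: print(stt[i],c[i].round(1),ray("side",c[i],.006).round(4))
print(proj("side",[[.656,-.0175,.008],[.656,-.0175,0]]))
E
python3 - <<'E'
from h import *
plan([.6563,-.0175,.030],tgt(-.233));plan([.6563,-.0175,.010],tgt(-.233))
E
```

```text
[260 257  20  15 234] [269.5 263.9] [ 0.6599 -0.0167  0.006 ]
[298 269  29  20 322] [312.3 277.9] [ 0.5402 -0.0044  0.006 ]
[[271.02689213 263.47604218]
 [271.23915861 266.01205895]]
turn [-0.0007 -0.0001 -0.0016] deg 0.3 shift [ 0.1604 -0.0283  0.0045] dist 0.163
turn [-0.0007 -0.0001 -0.0016] deg 0.3 shift [ 0.3604 -0.0293  0.0046] dist 0.362
```

>>> play_rows:
  motion:
    - [0, 0, -0.0016, 0.15, -0.007, 0, -0.36]
    - [0, 0, -0.0016, 0.3, -0.007, 0, -0.36]
    - [0, 0, -0.0016, 0.38, -0.007, 0, -0.36]
    - [0, 0, -0.0016, 0.38, -0.007, 0, -0.36]
    - [0, 0, -0.0016, 0.38, -0.007, 0, -0.36]
    - [0, 0, -0.0016, 0.38, -0.007, 0, -0.36]
    - [0, 0, -0.0016, 0.38, -0.007, 0, -0.36]

```text
clock: 4.97
ee_pos: [0.6582, -0.0175, 0.0093]
tcp_rot: [-0.555, -0.438, 0.556, -0.437]
wrist_force: [-10.7, 0.6, 23.5]
grip_width: 0.682
```

Run:
```python
from h import *
st()
s=r.read_camera("side")
cv2.imwrite("pics/a4.png",cv2.resize(s[190:310,210:330,::-1],None,fx=5,fy=5,interpolation=cv2.INTER_CUBIC))
```

```text
4.97 p [ 0.6582 -0.0175  0.0093] x [-0.002  0.    -1.   ] yawy -0.235 q [-0.15  0.55  1.57  0.    1.02  0.09] F [-10.69   0.63  23.49] M [ 0.03  1.5  -0.01] g 0.682
```

View pics/a4.png

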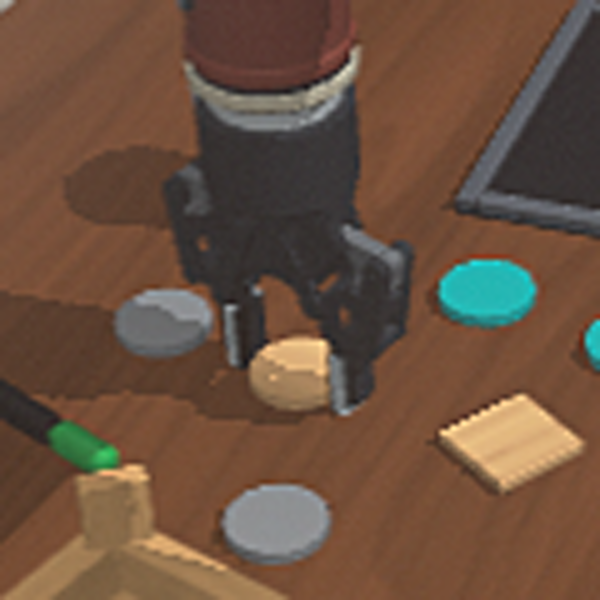

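The fingertips straddle the disc and touch the table at TCP 0.0093. That fits tips 9 mm ahead at this opening. I raise about 3 mm and close.

>>> play_rows:
  motion:
    - [0, 0, 0, -0.03, 0, 0, -0.36]
    - [0, 0, 0, -0.03, 0, 0, -0.36]
    - [0, 0, 0, -0.03, 0, 0, -0.2]
    - [0, 0, 0, -0.03, 0, 0, -0.1]
    - [0, 0, 0, -0.03, 0, 0, 0]
    - [0, 0, 0, -0.03, 0, 0, 0.1]
    - [0, 0, 0, -0.03, 0, 0, 0.1]
  grip_force: 30

```text
clock: 5.6
ee_pos: [0.6577, -0.0175, 0.0115]
tcp_rot: [-0.554, -0.439, 0.556, -0.437]
wrist_force: [1.1, -0.5, 0.4]
grip_width: 0.565
```

Run:
```python
from h import *
st()
```

```text
5.6 p [ 0.6577 -0.0175  0.0115] x [-0.003  0.001 -1.   ] yawy -0.235 q [-0.15  0.55  1.57  0.    1.02  0.09] F [ 1.07 -0.51  0.42] M [-0.03 -0.13  0.07] g 0.565
```

>>> play_rows:
  motion:
    - [0, 0, 0, 0, 0, 0, 0.5]
    - [0, 0, 0, 0, 0, 0, 0.5]
    - [0, 0, 0, -0.3, 0, 0, 0.5]
    - [0, 0, 0, -0.6, 0, 0, 0.5]
    - [0, 0, 0, -1, 0, 0, 0.5]
    - [0, 0, 0, -1, 0, 0, 0.5]
    - [0, 0, 0, -1, 0, 0, 0.5]

```text
clock: 6.18
ee_pos: [0.6599, -0.0178, 0.1148]
tcp_rot: [0.556, 0.437, -0.555, 0.438]
wrist_force: [-1.4, 0.8, -0.9]
grip_width: 0.564
```

Run:
```python
from h import *
st()
s=r.read_camera("side")
cv2.imwrite("pics/a5.png",cv2.resize(s[160:310,190:350,::-1],None,fx=4,fy=4,interpolation=cv2.INTER_CUBIC))
plan([.5822,.2616,.13],tgt(-.233))
```

```text
6.18 p [ 0.6599 -0.0178  0.1148] x [ 0.002 -0.    -1.   ] yawy -0.235 q [-0.15  0.42  1.54  0.    1.19  0.09] F [-1.38  0.83 -0.92] M [-0.03  0.01  0.03] g 0.564
turn [-0.0007  0.      0.0007] deg 0.2 shift [-0.1756 -1.3893 -2.5375] dist 2.898
```

View pics/a5.png

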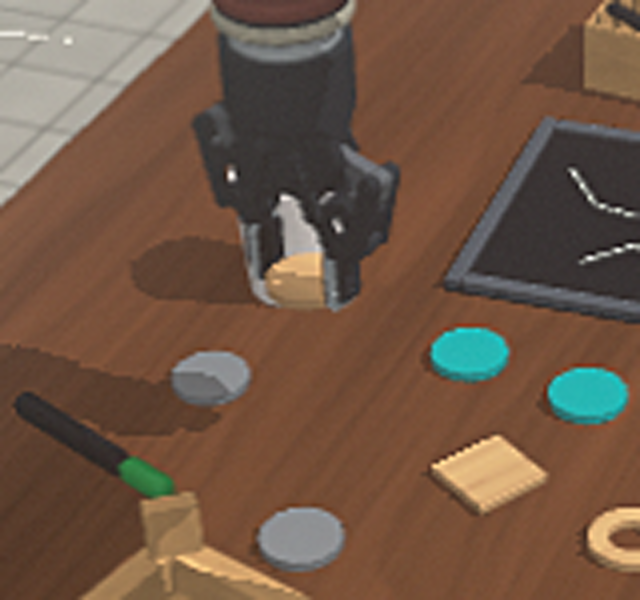

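The disc is held level between the fingers. Moving over the tray.

>>> play_rows:
  motion:
    - [0, 0, 0, -0.3, 0, 0, 0.5]
    - [0, 0, 0, -0.5, -0.1, -0.2, 0.5]
    - [0, 0, 0, -0.5, -0.25, -0.5, 0.5]
    - [0, 0, 0, -0.5, -0.46, -0.85, 0.5]
    - [0, 0, 0, -0.5, -0.46, -0.85, 0.5]

```text
clock: 6.65
ee_pos: [0.6299, 0.0819, 0.1598]
tcp_rot: [-0.553, -0.442, 0.556, -0.436]
wrist_force: [0.6, -0.7, -0.4]
grip_width: 0.564
```

>>> play_rows:
  motion:
    - [0, 0, 0, 0, -0.2, -0.35, 0.5]
    - [0, 0, 0, 0, -0.35, -0.65, 0.5]
    - [0, 0, 0, 0, -0.46, -0.85, 0.5]
    - [0, 0, 0, 0, -0.46, -0.85, 0.5]

```text
clock: 6.98
ee_pos: [0.6011, 0.1794, 0.1573]
tcp_rot: [-0.55, -0.445, 0.556, -0.436]
wrist_force: [0.2, -0.9, 0.1]
grip_width: 0.568
```

>>> play_rows:
  motion:
    - [0, 0, 0, 0, -0.2, -0.35, 0.5]
    - [0, 0, 0, 0, -0.35, -0.65, 0.5]
    - [0, 0, 0, 0, -0.46, -0.85, 0.5]
    - [0, 0, 0, 0, -0.46, -0.85, 0.5]
    - [0, 0, 0, 0, -0.46, -0.85, 0.5]

```text
clock: 7.4
ee_pos: [0.574, 0.2727, 0.1558]
tcp_rot: [-0.549, -0.446, 0.557, -0.436]
wrist_force: [-0.2, -0.2, 0.3]
grip_width: 0.565
```

Run:
```python
from h import *
st()
plan([.5822,.2616,.09],tgt(-.233))
```

```text
7.4 p [0.574  0.2727 0.1558] x [-0.017  0.003 -1.   ] yawy -0.224 q [0.32 0.33 1.57 0.01 1.26 0.54] F [-0.2  -0.17  0.28] M [-0.08  0.03 -0.02] g 0.565
turn [0.0028 0.0003 0.0055] deg 1.1 shift [0.6564 0.1163 0.0896] dist 0.673
```

>>> play_rows:
  motion:
    - [0.0028, 0.0003, 0.0055, 0, 0.116, 0.09, 0.5]
    - [0.0028, 0.0003, 0.0055, 0.25, 0.116, 0.09, 0.5]
    - [0.0028, 0.0003, 0.0055, 0.5, 0.116, 0.09, 0.5]
    - [0.0028, 0.0003, 0.0055, 0.6, 0.116, 0.09, 0.5]
    - [0.0028, 0.0003, 0.0055, 0.6, 0.116, 0.09, 0.5]
    - [0.0028, 0.0003, 0.0055, 0.6, 0.116, 0.09, 0.5]

```text
clock: 7.9
ee_pos: [0.5823, 0.2599, 0.0949]
tcp_rot: [-0.554, -0.438, 0.556, -0.438]
wrist_force: [0.6, 0.8, -0.2]
grip_width: 0.564
```

Run:
```python
from h import *
st()
plan([.5822,.2616,.052],tgt(-.233))
s=r.read_camera("side")
cv2.imwrite("pics/a6.png",cv2.resize(s[240:390,170:330,::-1],None,fx=4,fy=4,interpolation=cv2.INTER_CUBIC))
```

```text
7.9 p [0.5823 0.2599 0.0949] x [-0.002 -0.001 -1.   ] yawy -0.235 q [ 0.3   0.39  1.61 -0.    1.14  0.53] F [ 0.64  0.79 -0.16] M [ 0.02 -0.01 -0.01] g 0.564
turn [-0.0005  0.0005  0.0005] deg 0.2 shift [ 0.4289 -0.0041 -0.0171] dist 0.429
```

View pics/a6.png

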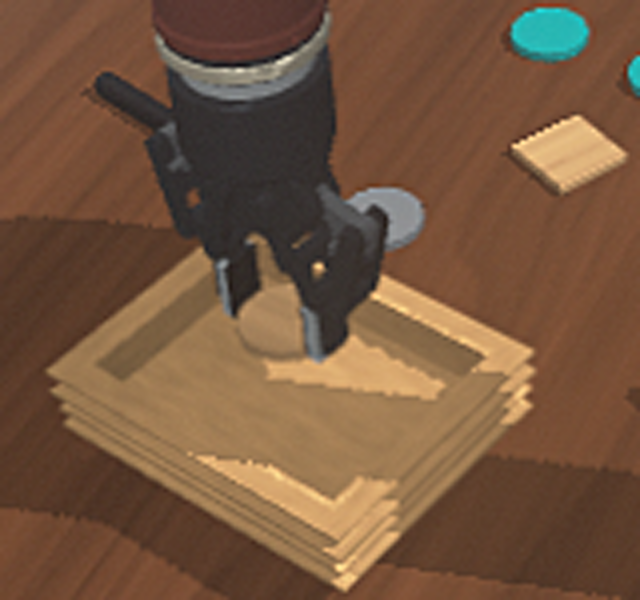

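The disc hangs over the tray's interior with the tray undisturbed. Lowering.

>>> play_rows:
  motion:
    - [0, 0, 0, 0.2, 0, -0.017, 0.5]
    - [0, 0, 0, 0.35, 0, -0.017, 0.5]
    - [0, 0, 0, 0.42, 0, -0.017, 0.5]
    - [0, 0, 0, 0.435, 0, -0.017, 0.5]
    - [0, 0, 0, 0.435, 0, -0.017, 0.5]
    - [0, 0, 0, 0.435, 0, -0.017, 0.5]

```text
clock: 8.45
ee_pos: [0.5846, 0.2625, 0.0542]
tcp_rot: [0.556, 0.438, -0.554, 0.439]
wrist_force: [0.1, 0.8, -0.5]
grip_width: 0.563
```

Run:
```python
from h import *
st()
```

```text
8.45 p [0.5846 0.2625 0.0542] x [ 0.003  0.    -1.   ] yawy -0.234 q [ 0.3   0.45  1.62 -0.    1.07  0.53] F [ 0.08  0.75 -0.55] M [ 0.04 -0.06 -0.02] g 0.563
```

>>> play_rows:
  motion:
    - [0, 0, 0, 0.04, 0, 0, 0.5]
    - [0, 0, 0, 0.04, 0, 0, 0.5]
    - [0, 0, 0, 0.04, 0, 0, 0.5]
    - [0, 0, 0, 0.04, 0, 0, 0.5]

```text
clock: 8.78
ee_pos: [0.5847, 0.2626, 0.0506]
tcp_rot: [0.556, 0.438, -0.554, 0.439]
wrist_force: [0.5, -0.2, 0.5]
grip_width: 0.565
```

>>> play_rows:
  motion:
    - [0, 0, 0, 0, 0, 0, -0.2]
    - [0, 0, 0, 0, 0, 0, -0.3]
    - [0, 0, 0, 0, 0, 0, -0.36]
    - [0, 0, 0, 0, 0, 0, -0.36]
    - [0, 0, 0, -0.3, 0, 0, -0.36]
    - [0, 0, 0, -0.7, 0, 0, -0.36]
    - [0, 0, 0, -1, 0, 0, -0.36]
    - [0, 0, 0, -1, 0, 0, -0.36]
    - [0, 0, 0, -1, 0, 0, -0.36]

```text
clock: 9.53
ee_pos: [0.5864, 0.2631, 0.1539]
tcp_rot: [0.558, 0.437, -0.552, 0.44]
wrist_force: [-0.1, 0.5, -0.3]
grip_width: 0.677
```

Run:
```python
from h import *
st()
s=r.read_camera("side")
cv2.imwrite("pics/a7.png",cv2.resize(s[240:390,170:330,::-1],None,fx=4,fy=4,interpolation=cv2.INTER_CUBIC))
```

```text
9.53 p [0.5864 0.2631 0.1539] x [ 0.009  0.002 -1.   ] yawy -0.234 q [ 0.3   0.33  1.57 -0.    1.23  0.53] F [-0.1   0.46 -0.28] M [0.03 0.04 0.  ] g 0.677
```

View pics/a7.png

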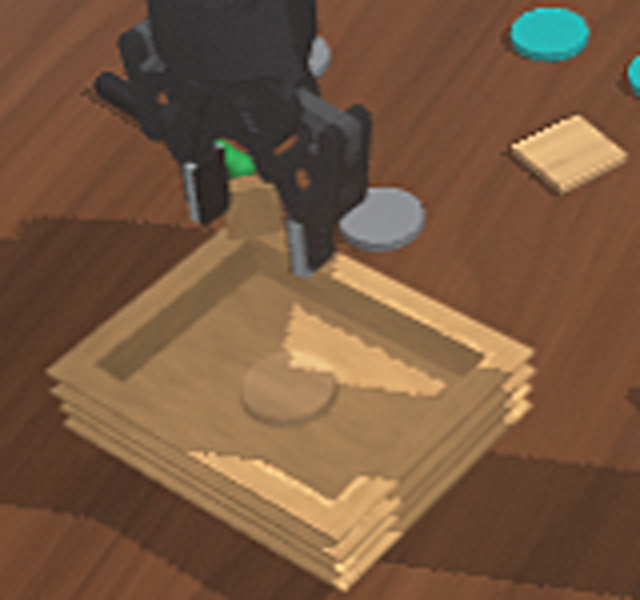

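The disc lies flat in the tray at side px ≈(242,337). Next is the tab.

Run:
```python
from h import *
plan([.647,.1794,.15],tgt(-.903))
```

```text
turn [ 0.2129 -0.0011 -0.0011] deg 38.3 shift [0.0166 0.7973 0.6654] dist 1.039
```

>>> play_rows:
  motion:
    - [0.213, -0.001, -0.001, 0, 0.4, 0.33, -0.1]
    - [0.213, -0.001, -0.001, 0, 0.7, 0.6, -0.1]
    - [0.213, -0.001, -0.001, 0, 0.8, 0.665, -0.1]
    - [0.213, -0.001, -0.001, 0, 0.8, 0.665, -0.1]
    - [0.213, -0.001, -0.001, 0, 0.8, 0.665, -0.1]
    - [0.213, -0.001, -0.001, 0, 0.8, 0.665, -0.1]
    - [0.213, -0.001, -0.001, 0, 0.8, 0.665, -0.1]
    - [0.213, -0.001, -0.001, 0, 0.8, 0.665, -0.1]
    - [0.213, -0.001, -0.001, 0, 0.8, 0.665, -0.1]

```text
clock: 10.33
ee_pos: [0.6465, 0.1794, 0.1503]
tcp_rot: [-0.667, -0.232, 0.668, -0.232]
wrist_force: [-0.6, 0.9, -0.3]
grip_width: 0.549
```

Run:
```python
from h import *
st()
plan([.647,.1794,.115],tgt(-.903));plan([.647,.1794,.082],tgt(-.903))
s=r.read_camera("side")
cv2.imwrite("pics/a8.png",cv2.resize(s[220:340,170:330,::-1],None,fx=5,fy=5,interpolation=cv2.INTER_CUBIC))
```

```text
10.33 p [0.6465 0.1794 0.1503] x [-0.002 -0.    -1.   ] yawy -0.901 q [ 0.15  0.41  1.48 -0.    1.26  1.05] F [-0.55  0.87 -0.31] M [ 0.   -0.04  0.03] g 0.549
turn [0.0005 0.0005 0.0002] deg 0.1 shift [ 0.3526  0.0034 -0.0048] dist 0.353
turn [0.0005 0.0005 0.0002] deg 0.1 shift [ 0.6826  0.0036 -0.0052] dist 0.683
```

View pics/a8.png

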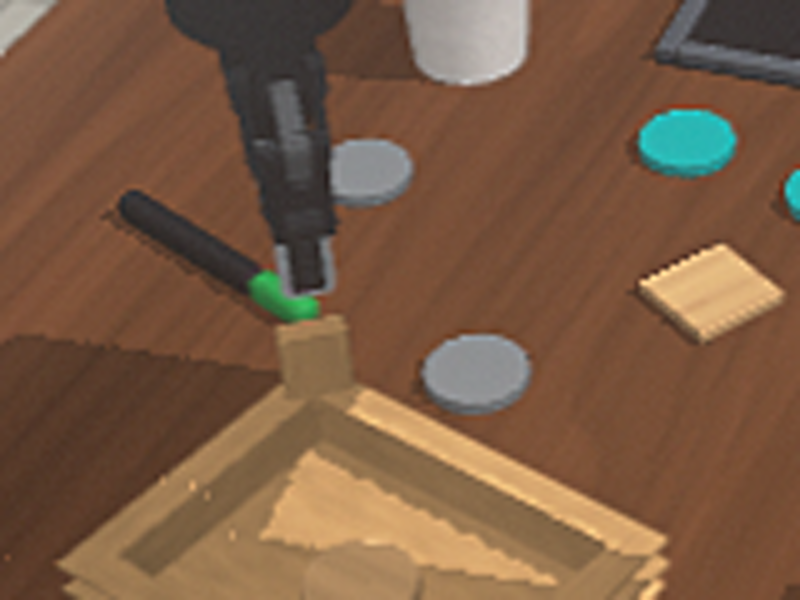

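The finger is laterally in line with the tab (px ≈(232,290)). Descending and closing.

>>> play_rows:
  motion:
    - [0, 0, 0, 0.3, 0.003, -0.005, -0.1]
    - [0, 0, 0, 0.5, 0.003, -0.005, -0.1]
    - [0, 0, 0, 0.65, 0.003, -0.005, -0.1]
    - [0, 0, 0, 0.68, 0.003, -0.005, -0.1]
    - [0, 0, 0, 0.68, 0.003, -0.005, -0.1]
    - [0, 0, 0, 0.68, 0.003, -0.005, -0.1]

```text
clock: 10.88
ee_pos: [0.6477, 0.1797, 0.0835]
tcp_rot: [-0.668, -0.232, 0.668, -0.232]
wrist_force: [0.8, 0.4, 0.1]
grip_width: 0.55
```

Run:
```python
from h import *
st()
plan([.647,.1794,.083],tgt(-.903))
```

```text
10.88 p [0.6477 0.1797 0.0835] x [-0. -0. -1.] yawy -0.901 q [ 0.15  0.48  1.52 -0.    1.15  1.05] F [0.79 0.41 0.1 ] M [ 0.04 -0.03  0.02] g 0.55
turn [ 0.0006  0.     -0.    ] deg 0.1 shift [ 0.0046 -0.0023  0.0075] dist 0.009
```

>>> play_rows:
  motion:
    - [0, 0, 0, 0, 0, 0, 0.3]
    - [0, 0, 0, 0, 0, 0, 0.5]
    - [0, 0, 0, 0, 0, 0, 0.7]
    - [0, 0, 0, 0, 0, 0, 0.8]
    - [0, 0, 0, 0, 0, 0, 0.9]
    - [0, 0, 0, 0, 0, 0, 1]
    - [0, 0, 0, 0, 0, 0, 1]
  grip_force: 20

```text
clock: 11.47
ee_pos: [0.6484, 0.1805, 0.0852]
tcp_rot: [0.669, 0.233, -0.667, 0.232]
wrist_force: [-2.5, 2.6, 5.9]
grip_width: 0.133
```

Run:
```python
from h import *
st()
s=r.read_camera("side")
cv2.imwrite("pics/a9.png",cv2.resize(s[270:390,170:320,::-1],None,fx=5,fy=5,interpolation=cv2.INTER_CUBIC))
```

```text
11.47 p [0.6484 0.1805 0.0852] x [ 0.002  0.001 -1.   ] yawy -0.901 q [0.15 0.48 1.51 0.   1.15 1.05] F [-2.49  2.6   5.89] M [ 0.36  0.37 -0.05] g 0.133
```

View pics/a9.png

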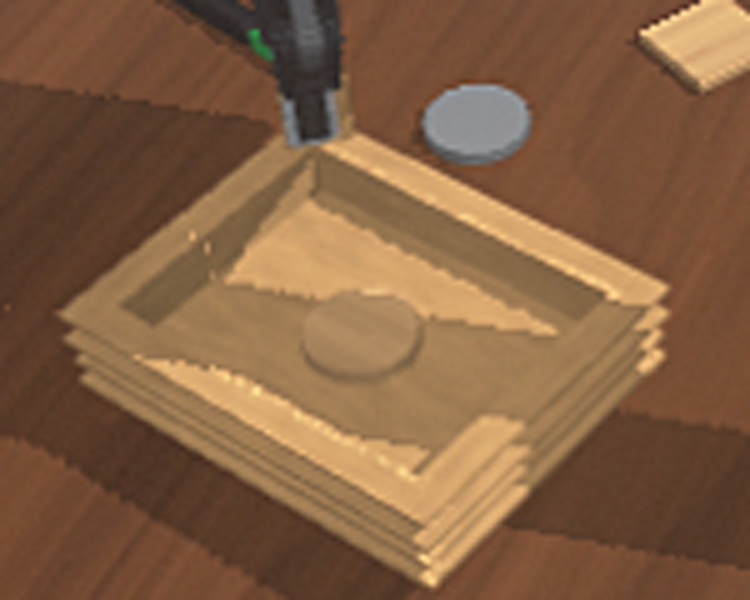

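The tab is gripped (opening ≈11.3 mm) and the stack hasn't moved. I'll squeeze harder, then compute the tipping motion about the heel.

>>> play_rows:
  motion:
    - [0, 0, 0, 0, 0, 0, 1]
    - [0, 0, 0, 0, 0, 0, 1]
    - [0, 0, 0, 0, 0, 0, 1]
  grip_force: 90

```text
clock: 11.77
ee_pos: [0.6486, 0.1804, 0.0854]
tcp_rot: [0.669, 0.232, -0.667, 0.232]
wrist_force: [0.3, -0.3, 1.6]
grip_width: 0.122
```

```bash
cat >> h.py <<'E'
c0=np.array([.5822,.2616]);yw=-.233
def peel(ths,p0=None,C0=None):
    s=r.state();p=s['ee_pos'];C=Ro.from_quat(s['tcp_rot'])
    Rz=Ro.from_euler('z',yw); h=np.r_[c0,.034]+Rz.apply([-.084,.064,0])
    d=Rz.apply([166,-129,0]);d/=np.linalg.norm(d); n=np.cross(d,[0,0,1])
    for t in ths:
        D=Ro.from_rotvec(n*t); q=h+D.apply(p-h)
        print(t,np.r_[C.inv().apply(n*t)/np.pi,C.inv().apply(q-p)/.1].round(4),q.round(4))
E
python3 - <<'E'
from h import *
st();peel([.03,.06,.09,.12,.15,.18,.21,.24,.27])
E
```

```text
11.77 p [0.6486 0.1804 0.0854] x [ 0.003  0.001 -1.   ] yawy -0.901 q [0.15 0.48 1.51 0.   1.15 1.05] F [ 0.29 -0.28  1.59] M [ 0.08 -0.09  0.08] g 0.122
0.03 [-0.      0.0001  0.0095 -0.0629 -0.0163 -0.    ] [0.6476 0.1817 0.0917]
0.06 [-0.000e+00  1.000e-04  1.910e-02 -1.253e-01 -3.450e-02 -1.000e-04] [0.6465 0.1831 0.0979]
0.09 [-1.000e-04  2.000e-04  2.860e-02 -1.871e-01 -5.460e-02 -1.000e-04] [0.6452 0.1847 0.1041]
0.12 [-1.000e-04  3.000e-04  3.820e-02 -2.483e-01 -7.650e-02 -1.000e-04] [0.6438 0.1864 0.1102]
0.15 [-1.000e-04  4.000e-04  4.770e-02 -3.088e-01 -1.002e-01 -1.000e-04] [0.6423 0.1883 0.1163]
0.18 [-1.000e-04  4.000e-04  5.730e-02 -3.686e-01 -1.257e-01 -0.000e+00] [0.6407 0.1903 0.1222]
0.21 [-2.000e-04  5.000e-04  6.680e-02 -4.276e-01 -1.531e-01  0.000e+00] [0.639  0.1924 0.1281]
0.24 [-2.000e-04  6.000e-04  7.640e-02 -4.857e-01 -1.821e-01  1.000e-04] [0.6372 0.1947 0.134 ]
0.27 [-2.000e-04  6.000e-04  8.590e-02 -5.429e-01 -2.129e-01  2.000e-04] [0.6353 0.1971 0.1397]
```

>>> play_rows:
  motion:
    - [0, 0, 0.0048, -0.031, -0.008, 0, 1]
    - [0, 0, 0.0095, -0.063, -0.016, 0, 1]
    - [0, 0, 0.0143, -0.094, -0.025, 0, 1]
    - [0, 0, 0.0191, -0.125, -0.0345, 0, 1]
    - [0, 0, 0.0239, -0.156, -0.044, 0, 1]
    - [0, 0, 0.0286, -0.187, -0.055, 0, 1]
    - [0, 0, 0.0286, -0.187, -0.055, 0, 1]
    - [0, 0, 0.0286, -0.187, -0.055, 0, 1]

```text
clock: 12.43
ee_pos: [0.6449, 0.1853, 0.1042]
tcp_rot: [0.678, 0.202, -0.656, 0.262]
wrist_force: [-1.0, 2.1, -4.4]
grip_width: 0.123
```

Run:
```python
from h import *
st();peel([.03,.06,.09,.12,.15,.18])
s=r.read_camera("side")
cv2.imwrite("pics/b1.png",cv2.resize(s[270:390,170:320,::-1],None,fx=5,fy=5,interpolation=cv2.INTER_CUBIC))
```

```text
12.43 p [0.6449 0.1853 0.1042] x [ 0.058 -0.069 -0.996] yawy -0.9 q [ 0.2   0.43  1.54 -0.09  1.13  1.14] F [-1.05  2.13 -4.43] M [ 0.5  -0.23 -0.05] g 0.123
0.03 [-0.      0.0001  0.0095 -0.0627 -0.0164 -0.    ] [0.6435 0.187  0.1103]
0.06 [-0.000e+00  1.000e-04  1.910e-02 -1.249e-01 -3.460e-02 -0.000e+00] [0.642  0.1888 0.1163]
0.09 [-1.000e-04  2.000e-04  2.860e-02 -1.866e-01 -5.470e-02 -0.000e+00] [0.6404 0.1908 0.1223]
0.12 [-1.000e-04  3.000e-04  3.820e-02 -2.476e-01 -7.660e-02 -0.000e+00] [0.6387 0.193  0.1281]
0.15 [-1.000e-04  3.000e-04  4.770e-02 -3.079e-01 -1.004e-01  0.000e+00] [0.6369 0.1952 0.1339]
0.18 [-1.000e-04  4.000e-04  5.730e-02 -3.674e-01 -1.259e-01  1.000e-04] [0.6349 0.1976 0.1396]
```

View pics/b1.png

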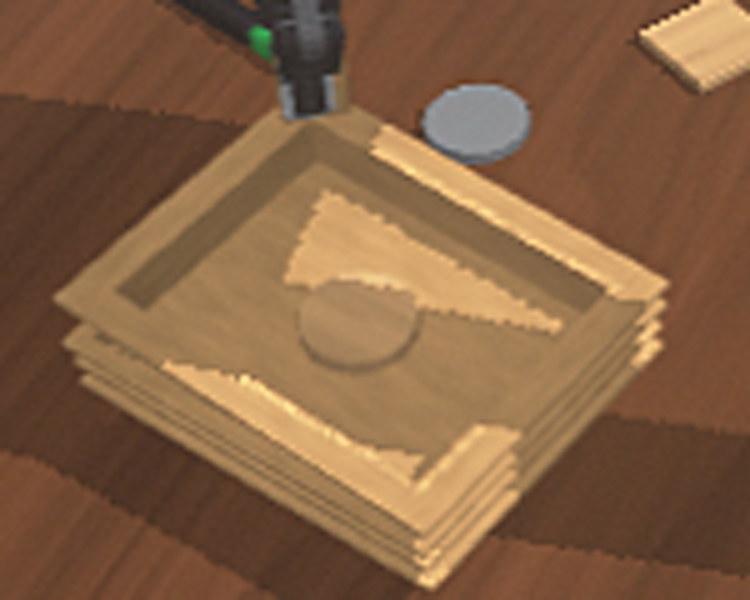

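The tab corner is rising and the far corner stays seated at zoom (425,522). The lower trays haven't moved. I'll continue to about 0.18 total, hold, and check.

>>> play_rows:
  motion:
    - [0, 0, 0.0048, -0.031, -0.008, 0, 1]
    - [0, 0, 0.0095, -0.063, -0.016, 0, 1]
    - [0, 0, 0.0143, -0.094, -0.025, 0, 1]
    - [0, 0, 0.0191, -0.125, -0.0345, 0, 1]
    - [0, 0, 0.0239, -0.156, -0.044, 0, 1]
    - [0, 0, 0.0286, -0.187, -0.055, 0, 1]
    - [0, 0, 0.0286, -0.187, -0.055, 0, 1]
    - [0, 0, 0.0286, -0.187, -0.055, 0, 1]
    - [0, 0, 0.0286, -0.187, -0.055, 0, 1]

```text
clock: 13.23
ee_pos: [0.6407, 0.1904, 0.1228]
tcp_rot: [0.687, 0.172, -0.643, 0.292]
wrist_force: [-1.4, -0.5, 0.0]
grip_width: 0.122
```

Run:
```python
from h import *
st();peel([.03,.06,.09])
s=r.read_camera("side")
cv2.imwrite("pics/b2.png",cv2.resize(s[270:390,170:320,::-1],None,fx=5,fy=5,interpolation=cv2.INTER_CUBIC))
```

```text
13.23 p [0.6407 0.1904 0.1228] x [ 0.114 -0.139 -0.984] yawy -0.901 q [ 0.25  0.39  1.57 -0.18  1.11  1.22] F [-1.43 -0.51  0.05] M [-0.25  0.17  0.2 ] g 0.122
0.03 [-0.      0.0001  0.0095 -0.0629 -0.0165  0.    ] [0.639  0.1925 0.1287]
0.06 [-0.000e+00  1.000e-04  1.910e-02 -1.253e-01 -3.490e-02  1.000e-04] [0.6371 0.1948 0.1345]
0.09 [-0.000e+00  2.000e-04  2.860e-02 -1.871e-01 -5.510e-02  1.000e-04] [0.6352 0.1972 0.1402]
```

View pics/b2.png

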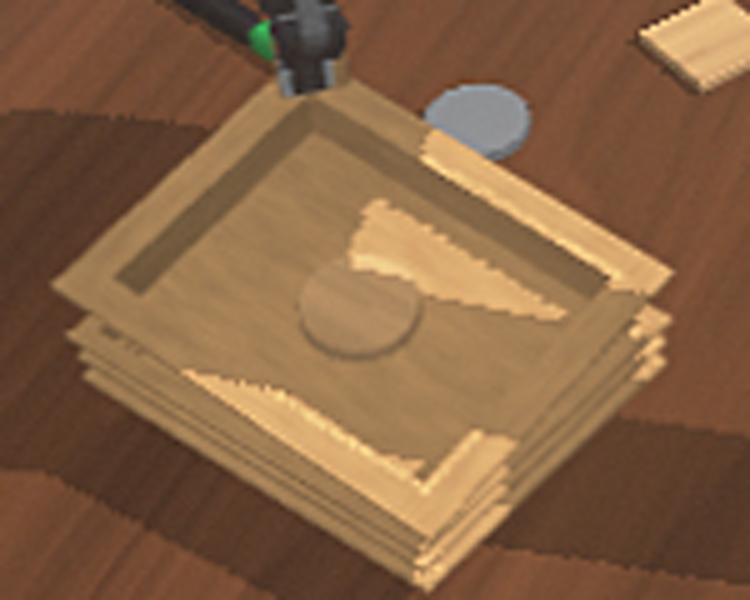

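Now ≈0.18 rad tilt, the heel corner is still down and the stack is flat. I tip slightly further to free it, then lift.

>>> play_rows:
  motion:
    - [0, 0, 0.005, -0.031, -0.008, 0, 1]
    - [0, 0, 0.0095, -0.063, -0.016, 0, 1]
    - [0, 0, 0.016, -0.105, -0.029, 0, 1]
    - [0, 0, 0.016, -0.105, -0.029, 0, 1]
    - [0, 0, 0.016, -0.105, -0.029, 0, 1]

```text
clock: 13.7
ee_pos: [0.6377, 0.1943, 0.1329]
tcp_rot: [0.691, 0.154, -0.635, 0.308]
wrist_force: [0.2, -3.0, -0.3]
grip_width: 0.121
```

Run:
```python
from h import *
st()
C=Ro.from_quat(r.state()['tcp_rot'])
for v in([0,0,.02],[.001,-.001,.06],[.001,-.001,.09]):print(C.inv().apply(v)/.1)
```

```text
13.7 p [0.6377 0.1943 0.1329] x [ 0.145 -0.178 -0.973] yawy -0.9 q [ 0.28  0.37  1.58 -0.24  1.11  1.28] F [ 0.25 -3.01 -0.28] M [-0.52 -0.02  0.14] g 0.121
[-0.19464597  0.04596325 -0.00056964]
[-0.58070443  0.15156305 -0.00331695]
[-0.87267339  0.22050793 -0.00417141]
```

>>> play_rows:
  motion:
    - [0, 0, 0, -0.07, 0.016, 0, 1]
    - [0, 0, 0, -0.14, 0.035, 0, 1]
    - [0, 0, 0, -0.21, 0.052, 0, 1]
    - [0, 0, 0, -0.3, 0.075, 0, 1]
    - [0, 0, 0, -0.3, 0.075, 0, 1]
    - [0, 0, 0, -0.3, 0.075, 0, 1]

```text
clock: 14.2
ee_pos: [0.6387, 0.1942, 0.1654]
tcp_rot: [0.692, 0.154, -0.634, 0.308]
wrist_force: [-0.2, 0.5, -1.3]
grip_width: 0.121
```

Run:
```python
from h import *
st()
s=r.read_camera("side")
cv2.imwrite("pics/b3.png",cv2.resize(s[250:390,170:330,::-1],None,fx=4.2,fy=4.2,interpolation=cv2.INTER_CUBIC))
```

```text
14.2 p [0.6387 0.1942 0.1654] x [ 0.148 -0.177 -0.973] yawy -0.901 q [ 0.28  0.33  1.56 -0.23  1.16  1.26] F [-0.23  0.49 -1.33] M [ 0.    0.04 -0.02] g 0.121
```

View pics/b3.png

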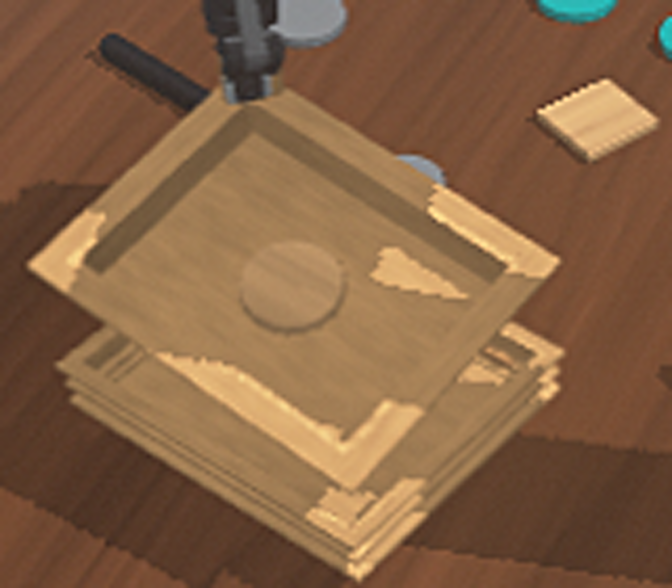

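The tray is free, with the disc in it and the stack still standing. I lift higher and level.

>>> play_rows:
  motion:
    - [0, 0, 0, -0.2, 0.05, 0, 1]
    - [0, 0, 0, -0.5, 0.125, 0, 1]
    - [0, 0, 0, -0.8, 0.2, 0, 1]
    - [0, 0, 0, -0.9, 0.22, 0, 1]
    - [0, 0, 0, -0.9, 0.22, 0, 1]
    - [0, 0, 0, -0.9, 0.22, 0, 1]

```text
clock: 14.75
ee_pos: [0.6381, 0.1933, 0.2564]
tcp_rot: [0.691, 0.154, -0.635, 0.308]
wrist_force: [-0.1, -0.4, -2.2]
grip_width: 0.122
```

Run:
```python
from h import *
st();plan([.6387,.18,.25],tgt(-.903))
```

```text
14.75 p [0.6381 0.1933 0.2564] x [ 0.146 -0.178 -0.973] yawy -0.901 q [ 0.28  0.26  1.48 -0.22  1.32  1.22] F [-0.09 -0.36 -2.21] M [0.03 0.1  0.02] g 0.122
turn [ 0.0009 -0.0014 -0.0738] deg 13.3 shift [0.0867 0.0903 0.0787] dist 0.148
```

>>> play_rows:
  motion:
    - [0, 0, -0.012, 0, 0, 0, 1]
    - [0, 0, -0.024, 0, 0, 0, 1]
    - [0, 0, -0.036, 0, 0, 0, 1]
    - [0, 0, -0.048, 0, 0, 0, 1]
    - [0, 0, -0.06, 0, 0, 0, 1]
    - [0, -0.0014, -0.074, 0, 0, 0, 1]
    - [0, -0.0014, -0.074, 0, 0, 0, 1]
    - [0, -0.0014, -0.074, 0, 0, 0, 1]

```text
clock: 15.42
ee_pos: [0.6374, 0.1925, 0.2532]
tcp_rot: [-0.666, -0.232, 0.67, -0.232]
wrist_force: [-0.3, 0.7, -1.6]
grip_width: 0.124
```

Run:
```python
from h import *
st();plan([.586,-.381,.25],tgt(-.903))
s=r.read_camera("side")
cv2.imwrite("pics/b4.png",cv2.resize(s[190:390,130:370,::-1],None,fx=3,fy=3,interpolation=cv2.INTER_CUBIC))
```

```text
15.42 p [0.6374 0.1925 0.2532] x [-0.005 -0.001 -1.   ] yawy -0.901 q [ 0.18  0.32  1.4  -0.    1.43  1.08] F [-0.25  0.69 -1.6 ] M [-0.13 -0.11 -0.01] g 0.124
turn [0.0005 0.0014 0.0006] deg 0.3 shift [0.0423 4.1786 3.9607] dist 5.758
```

View pics/b4.png

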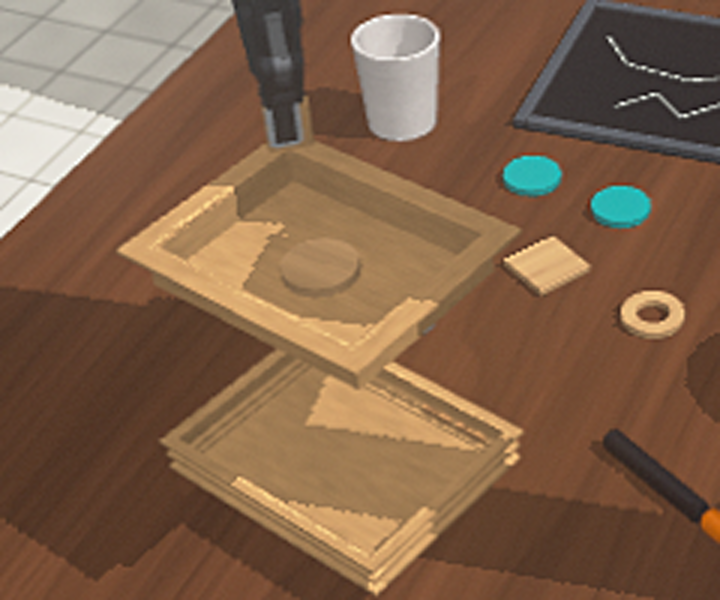

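The tray is level with the disc in it, and the stack stands where it was. Carrying it over to the board.

>>> play_rows:
  motion:
    - [0, 0, 0, 0, 0.05, 0.05, 1]
    - [0, 0, 0, 0, 0.15, 0.14, 1]
    - [0, 0, 0, 0, 0.29, 0.27, 1]
    - [0, 0, 0, 0, 0.44, 0.42, 1]
    - [0, 0, 0, 0, 0.6, 0.57, 1]
    - [0, 0, 0, 0, 0.73, 0.69, 1]
    - [0, 0, 0, 0, 0.8, 0.76, 1]
    - [0, 0, 0, 0, 0.84, 0.79, 1]

```text
clock: 16.13
ee_pos: [0.6272, 0.0761, 0.2541]
tcp_rot: [-0.667, -0.232, 0.669, -0.232]
wrist_force: [0.3, 0.7, -1.5]
grip_width: 0.123
```

Run:
```python
from h import *
st();plan([.586,-.381,.25],tgt(-.903))
s=r.read_camera("side")
cv2.imwrite("pics/b5.png",cv2.resize(s[140:390,130:430,::-1],None,fx=2.4,fy=2.4,interpolation=cv2.INTER_CUBIC))
```

```text
16.13 p [0.6272 0.0761 0.2541] x [-0.004 -0.002 -1.   ] yawy -0.902 q [-0.    0.23  1.49 -0.    1.42  0.9 ] F [ 0.27  0.74 -1.53] M [-0.08 -0.08 -0.01] g 0.123
turn [0.0002 0.0013 0.0002] deg 0.2 shift [0.0509 3.3322 3.1558] dist 4.59
```

View pics/b5.png

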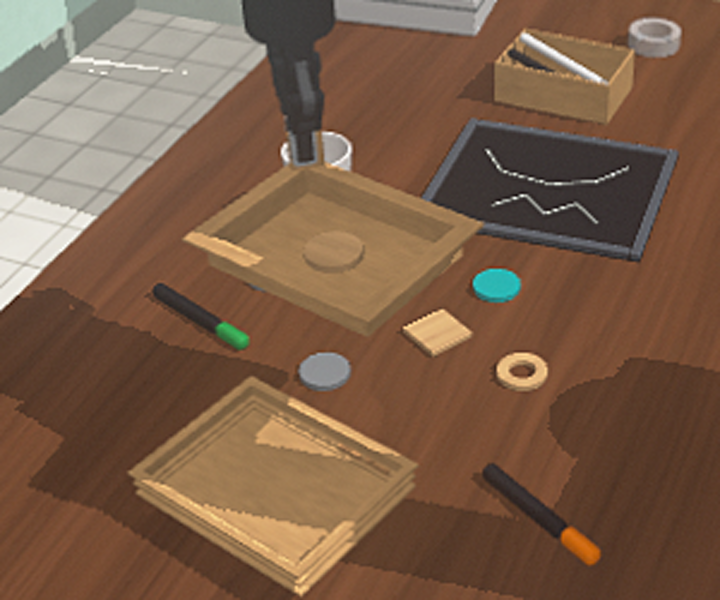

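All good, with the disc staying put. Continuing.

>>> play_rows:
  motion:
    - [0, 0, 0, 0, 0.1, 0.1, 1]
    - [0, 0, 0, 0, 0.25, 0.24, 1]
    - [0, 0, 0, 0, 0.42, 0.4, 1]
    - [0, 0, 0, 0, 0.59, 0.56, 1]
    - [0, 0, 0, 0, 0.73, 0.69, 1]
    - [0, 0, 0, 0, 0.83, 0.79, 1]

```text
clock: 16.68
ee_pos: [0.6168, -0.0389, 0.2544]
tcp_rot: [-0.667, -0.232, 0.669, -0.232]
wrist_force: [-0.7, -0.4, -2.0]
grip_width: 0.123
```

>>> play_rows:
  motion:
    - [0, 0, 0, 0, 0.1, 0.1, 1]
    - [0, 0, 0, 0, 0.25, 0.24, 1]
    - [0, 0, 0, 0, 0.42, 0.4, 1]
    - [0, 0, 0, 0, 0.59, 0.56, 1]
    - [0, 0, 0, 0, 0.73, 0.69, 1]
    - [0, 0, 0, 0, 0.83, 0.79, 1]

```text
clock: 17.18
ee_pos: [0.6063, -0.1543, 0.2547]
tcp_rot: [-0.667, -0.231, 0.669, -0.232]
wrist_force: [0.9, -0.3, -1.2]
grip_width: 0.119
```

>>> play_rows:
  motion:
    - [0, 0, 0, 0, 0.1, 0.1, 1]
    - [0, 0, 0, 0, 0.25, 0.24, 1]
    - [0, 0, 0, 0, 0.42, 0.4, 1]
    - [0, 0, 0, 0, 0.59, 0.56, 1]
    - [0, 0, 0, 0, 0.73, 0.69, 1]
    - [0, 0, 0, 0, 0.83, 0.79, 1]

```text
clock: 17.68
ee_pos: [0.5955, -0.2699, 0.2549]
tcp_rot: [-0.667, -0.231, 0.669, -0.232]
wrist_force: [0.5, -0.2, -1.3]
grip_width: 0.124
```

Run:
```python
from h import *
st();plan([.586,-.381,.20],tgt(-.903))
```

```text
17.68 p [ 0.5955 -0.2699  0.2549] x [-0.003 -0.002 -1.   ] yawy -0.903 q [-0.54  0.28  1.43 -0.    1.43  0.36] F [ 0.45 -0.24 -1.27] M [-0.12 -0.09 -0.03] g 0.124
turn [ 0.0001  0.0012 -0.    ] deg 0.2 shift [0.5516 0.8129 0.7609] dist 1.243
```

>>> play_rows:
  motion:
    - [0, 0, 0, 0.05, 0.1, 0.1, 1]
    - [0, 0, 0, 0.15, 0.25, 0.24, 1]
    - [0, 0, 0, 0.26, 0.42, 0.4, 1]
    - [0, 0, 0, 0.37, 0.59, 0.56, 1]
    - [0, 0, 0, 0.48, 0.73, 0.68, 1]
    - [0, 0, 0, 0.55, 0.81, 0.76, 1]
    - [0, 0, 0, 0.55, 0.81, 0.76, 1]
    - [0, 0, 0, 0.55, 0.81, 0.76, 1]
    - [0, 0, 0, 0.55, 0.81, 0.76, 1]

```text
clock: 18.43
ee_pos: [0.5865, -0.3797, 0.2008]
tcp_rot: [-0.667, -0.232, 0.669, -0.233]
wrist_force: [0.8, 1.1, -1.0]
grip_width: 0.124
```

Run:
```python
from h import *
st();plan([.586,-.381,.20],tgt(-.903))
s=r.read_camera("side");t=r.read_camera("top")
cv2.imwrite("pics/c1.png",s[:,:,::-1])
cv2.imwrite("pics/c2.png",t[:,:,::-1])
```

```text
18.43 p [ 0.5865 -0.3797  0.2008] x [-0.002 -0.002 -1.   ] yawy -0.902 q [-0.69  0.42  1.36 -0.    1.36  0.22] F [ 0.77  1.09 -0.95] M [-0.13 -0.04  0.02] g 0.124
turn [ 0.0003  0.001  -0.0001] deg 0.2 shift [0.0076 0.007  0.0114] dist 0.015
```

View pics/c1.png

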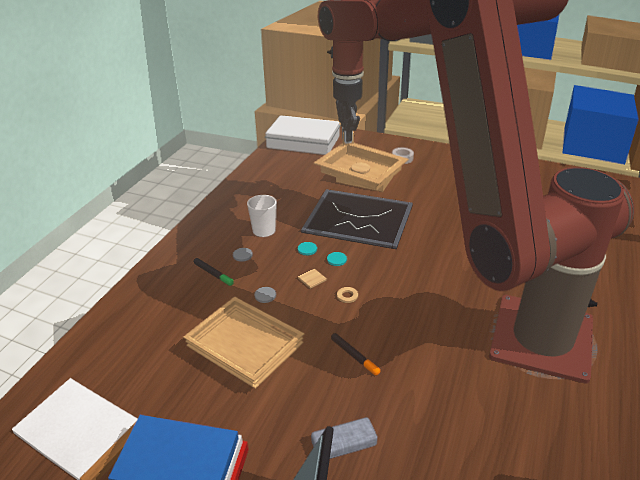

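View pics/c2.png

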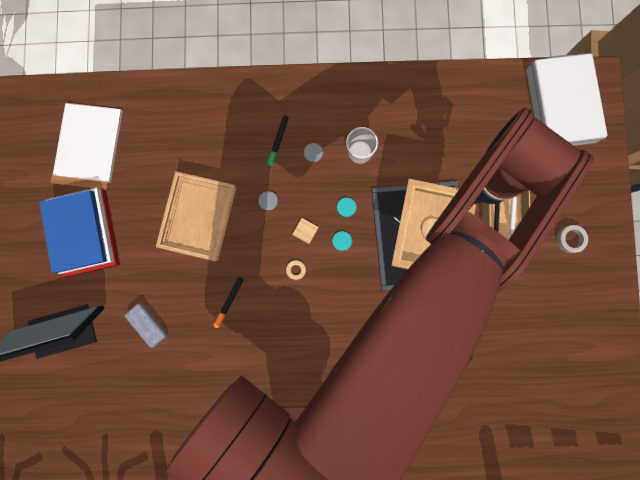

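The side view shows the tray hanging at about (360,166), level with the disc in it. The stack stands at (243,340) and the bystanders look unmoved. I'll check the tray's corners numerically.

Run:
```python
from h import *
s=cv2.imread("pics/c1.png")[125:205,305:420].copy()
z=cv2.resize(s,None,fx=6,fy=6,interpolation=cv2.INTER_CUBIC)
# predicted rim for level tray at nominal
Rz=Ro.from_euler('z',-.233); off=Rz.apply([.082,-.065,0])
p=r.state()['ee_pos']; g=np.array([.6486,.1804,.0854])-np.r_[c0,.034]
o=p-g; print("tray origin est",o.round(4),"to board",np.hypot(*(o[:2]-[.5213,-.2985])).round(4))
P=[o+Rz.apply([x,y,.03]) for x,y in((.097,.077),(-.097,.077),(-.097,-.077),(.097,-.077))]
uv=proj("side",P);print(uv.round(1))
for u in uv: cv2.circle(z,tuple(np.int32((u-[305,125]+.5)*6)),3,(255,0,0),-1)
cv2.imwrite("pics/c3.png",z); st()
```

```text
tray origin est [ 0.5203 -0.2985  0.15  ] to board 0.001
[[313.3 161.9]
 [378.4 182.9]
 [408.3 158.3]
 [345.8 139.9]]
18.53 p [ 0.5867 -0.3797  0.2014] x [-0.002 -0.003 -1.   ] yawy -0.901 q [-0.69  0.42  1.36 -0.    1.36  0.22] F [ 0.82 -0.67 -1.28] M [-0.1  -0.09  0.01] g 0.124
```

View pics/c3.png

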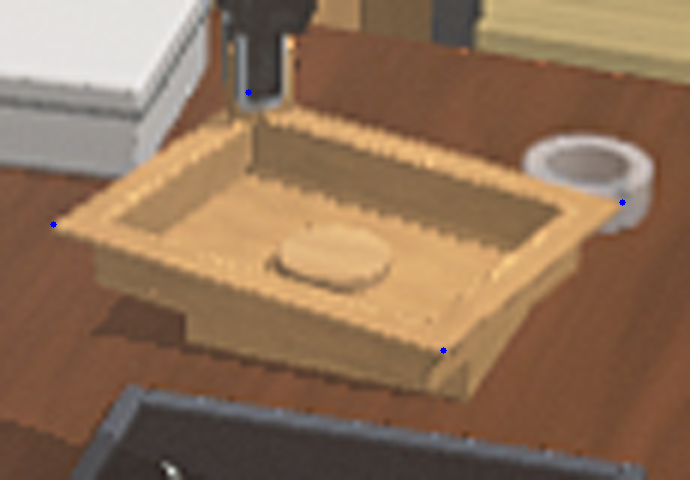

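Run:
```python
from h import *
Rz=Ro.from_euler('z',-.233);o=np.array([.5203,-.2985,.15])
for z in(0,.014,.03):
  print(z,((proj("side",[o+Rz.apply([x,y,z]) for x,y in((.084,.064),(-.084,.064),(-.084,-.064))])-[305,125]+.5)*6).round())
t=cv2.imread("pics/c2.png");a=cv2.imread("pics/top0.png")
cv2.imwrite("pics/c4.png",np.hstack([cv2.resize(i[150:280,140:250],None,fx=3.6,fy=3.6) for i in(a,t)]))
```

```text
0 [[ 96. 281.]
 [429. 391.]
 [578. 267.]]
0.014 [[ 96. 253.]
 [430. 362.]
 [580. 239.]]
0.03 [[ 95. 220.]
 [432. 328.]
 [582. 206.]]
```

View pics/c4.png

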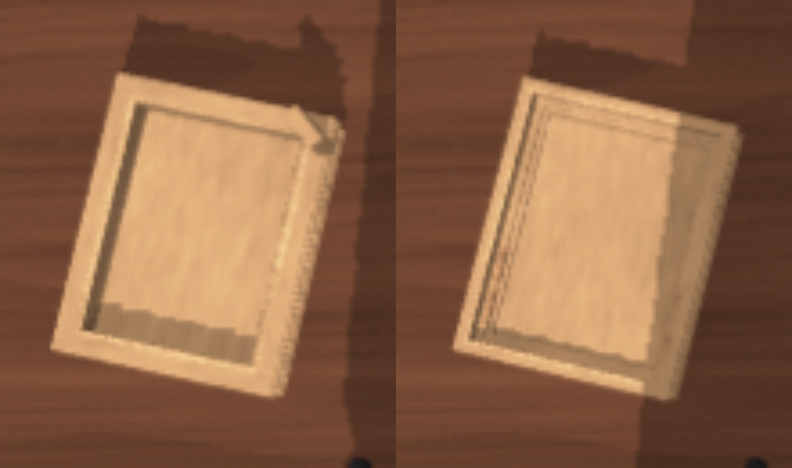

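The step under the tray in the picture is the pen box standing behind it; its height clears the tray. The rim corners fit a level tray, and the stack hasn't moved. Handing in.

Run:
```python
from h import *
st();print(r.hand_in());st()
```

```text
18.53 p [ 0.5867 -0.3797  0.2014] x [-0.002 -0.003 -1.   ] yawy -0.901 q [-0.69  0.42  1.36 -0.    1.36  0.22] F [ 0.82 -0.67 -1.28] M [-0.1  -0.09  0.01] g 0.124
the job is handed in; nothing more can be done
None
the job is handed in; nothing more can be done
```

I placed the wooden disc flat in the top tray and let it go. I then peeled the tray off by its tab, tipping it about the heel to roughly 0.23 rad before lifting. The job was handed in at 18.5 s, with the tray held level over the board; no verdict was reported.

**Last checks:**
- **Tray:** I estimate the underside at 15.0 cm and the centre about 1 mm from the board's centre. Its rim corners in the side picture match a level tray.
- **Disc:** it lies flat in the tray.
- **Grip:** the opening reads about 10.5 mm on the 12 mm tab, and the wrist feels about 1.3 N, which matches the weight of tray and disc.
- **Lower trays and bystanders:** they look unmoved by eye in the pictures. I did not measure them again.

**What went wrong:** my first try at the disc was too high. The fingers closed over its top and shifted it by about 2–3 mm. I re-gripped lower. During that descent the fingertips pressed the table with about 24 N, against the 40 N limit on arm and gripper-body contact.

No check failed at the end. I judged the heel staying down and the tip angle from the side pictures and the tool's tilt, not from a direct measurement of the tray.

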